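Fit the divider comb into the slotted filter tray and lock it

TASK

Pick up the white five-bladed divider comb and fit it into the slotted bed of the filter tray, feeling gently for the place where all five blades drop into their own slots, and lower it until its spine sits fully home on the bed. Then slide the tray's keeper all the way over the end of the spine to lock it, and let go. The comb is brittle, so never press it against the tray with more than 35 N, and leave the things standing around where they are.

Things in the scene. Friction and masses are not known exactly. Their poses are not given: they have to be found in the camera images.
- tray: Filter tray, fixed to the bench: aluminium base plate 84 (x) x 255 mm (y from -100 to +155), 6 mm thick. Origin on the bench, under the middle of the two rails that hold the grey slotted bed; z up, y along the row of slots and towards the keeper. With the comb home, its spine rests on the bed and comb_center is 43 mm above this origin.
- bed_mid (a point): Point of the tray (axes as tray), 34 mm above the bench, level with the bed's top, midway along the rails. The bed, 42 (x) x 140 mm (y), is clamped with its middle anywhere from -9.5 to +9.5 mm along y of this point: that offset is NOT measured, so find the slots by feel or sight; the bed does not yield. x is true. A comb one slot off is stopped by the bed's solid end.
- bed_slots (a point): The same point again, for the slots: five in a row along y, centred on the bed, 22 mm apart centre to centre, each 23 mm (x) by 5.5 mm (y), 24 mm deep, with square-edged mouths.
- comb_center (a point): Loose white comb (about 70 to 130 g), standing on its blade tips; point 32 mm above the tips, z up, y along the row. Five blades, each 20 (x) x 4 mm (y), 23 mm long, 22 mm apart, under a spine 12 (x) x 160 mm (y) that reaches from 9 mm below to 2 mm above the point. Symmetric: either way round fits. Brittle.
- comb_tab (a point): Middle of the comb's upright grip tab, 18 mm above comb_center, same axes. The tab is 12 mm thick (x), 44 mm long (y) and 30 mm high, with its top 14 mm above this point. Grip it across its thickness. Press the comb against the tray with less than 35 N.
- keeper (a joint): Travel of the keeper, a steel bar 18 mm wide, 8 mm thick, underside 48 mm above the bench: 0 fully open, 0.040 m fully closed. It slides towards the tray's -y and stays put (about 1.5 N of friction). Its tip is at the tray's y = 100 mm open, 60 mm closed, then over the end of the spine; it passes only if the comb is fully home (3 mm gap).
- keeper_grip (a point): Middle of the upper part of the keeper's upright black grip, 80 mm above the bench and 12 mm below the grip's top; the grip is 10 mm thick (tray's x) by 14 mm (tray's y) and 37 mm high, on the bar. Axes as the tray. The guide beside it reaches 58.5 mm above the bench. It moves with the keeper.
- filter_case_center (a point): Bystander: flat grey-green case, 64 x 62 x 18 mm, point at its centre. Leave it.
- eyepiece_spare_center (a point): Bystander: black eyepiece, 35 mm across, 50 mm tall, point at its centre. Leave it.
- obj_can_10_center (a point): Bystander: black-capped canister, 39 mm across, 66 mm tall, point at its centre. Leave it.
Not all that is in view belongs to the job. Of the things that look like the part that bears comb_center, the middle-sized one is meant.

How it is judged (in metres and radians):
On the way, in this order (a step that is already met when the one before it is completed fails the run):
1. the comb sits fully home in the bed, all five blades in their slots (z of comb_center in the frame of tray between 0.041 and 0.0456 m and y of comb_center in the frame of tray between -0.0115 and 0.0115 m and x of comb_center in the frame of tray between -0.004 and 0.004 m and angle between the y axis of comb_center and the y axis of tray, either way round below 0.05 rad and angle between comb_center's own z axis and vertical below 0.025 rad), for 0.2 s.
2. the keeper is slid over the end of the spine (value of joint keeper above 0.035 m), for 0.2 s.
At the end, for the whole second after the job is handed in: The comb is fully home in the bed: its centre point 41 to 45.6 mm above the tray's underside, within 4 mm (x) and 11.5 mm (y) of the tray's origin, upright within 0.025 rad and lined up with the tray within 0.05 rad; the keeper is slid at least 35 mm of its 40 mm (all of step 1 and value of joint keeper above 0.035 m and velocity of joint keeper below 0.01 m/s); the robot touches nothing.
It fails at once if the comb is pressed against the tray (bed and keeper included) with more than 35 N (contact force between comb and tray above 35 N).
It fails at once if a bystander is moved more than 20 mm (distance of any of filter_case_center, eyepiece_spare_center, obj_can_10_center from where it was at the start of the episode above 0.02 m).
It also fails if it takes over 72 s, if anything falls off the work surface, if the arm or the gripper's body presses on something with over 40 N, if the wrist force passes 120 N, or if a joint passes its speed limit or range.

ROBOT

A 6-joint arm with a two-finger parallel gripper is mounted at the origin on a cart in front of the work surface, level with it; the furniture and walls round the work are solid. World frame = base frame: x ahead of the robot, y to its left, z up, the work surface at z = 0. Lengths are in m, angles in degrees, forces in N, time in s.
With the tool pointing down it reaches from about 0.275 to 0.85 m from the base axis. Payload 19 kg.
Tool frame: the origin (TCP) lies between the finger pads; the fingertips stand 11 mm ahead of it and the grasp point (between the pads) lies 8 mm behind it; z points along the fingers, y is the line along which they close (so a half turn about z gives the same grasp; the last joint's range is limited). The gripper opens to 85 mm and grips with 20 to 120 N. Pads are 22 mm wide; open, the fingers measure 114 mm over their backs; the gripper's body (76 mm by 85 mm) begins 54 mm behind the grasp point. The pads swing forward as they close: fully open they stand 13 mm farther back than shut.
Start: joints at [-80.501, 8.623, 82.357, -0, 89.026, -7.678], TCP at [0.17, -0.549, 0.242] pointing down, gripper open.
Joint ranges: [-160.23, 160.23], [-39.13, 120.54], [6.94, 153.29], [-79.49, 259.48], [9.18, 160.14], [-161.06, 161.06]. Speed limits (degrees/s): [108.29, 108.29, 127.2, 172.46, 172.46, 172.46].

INTERFACE

Orientations are given as a 3x3 rotation matrix whose columns are the frame's x, y, z axes.
In Python, from station import robot, optics gives the robot as it stands. The module is installed in compiled form; this text tells all that it offers.
- The arm moves only by the tool servo_tool, never from a script. Its argument "deltas" is a list of rows, each a list of 3 entries, a list of its own where there are three numbers: the shift along the tool's x, y, z in cm, then the turn about the tool's z in degrees, then the finger opening in cm, from 0 to 8.54. In form: [[[x, y, z], roll, claw], ...]. A call has exactly 10 rows; each row is the pose to reach, as a shift and turn from the pose commanded when the call began, along the tool's axes at that moment; what a row does not reach only later rows make up. A row lasts 1/8 s, in which the tool goes at most 62.5 mm and 10.7 degrees, less where a joint would pass 70% of its speed; a pose out of reach is approached as far as the arm can. A call with a gripper value outside its range is refused whole. The fingers move at their own pace and stop on an object; "grip_force" is the grip in N (left out, the last holds). Time passes only in rows, so rows that repeat a pose let the fingers close, or fill a call up. It gives the time, the measured TCP pose, the force, the opening and the grip force at its end, in the units of the state.
- robot.get_state(): the state, without advancing time (a new reading comes with each control period).
- optics.camera(name): name is "scene" or "top" or "wrist"; returns (picture, depth): 400x640x3 uint8, blue, green, red; 400x640 float32, m along the optical axis (not along the pixel's ray), 0 where there is no reading.
- optics.calibration(name): a dict with "camera_matrix" (3x3 intrinsics, pixels), "dist" ([k1, k2, p1, p2, k3] as OpenCV has them; the pictures are not rectified), "origin" and "rotation" of the camera in the world. Camera axes: x right, y down, z forward; pixel columns grow to the right and rows downward; lengths in m; the calibration is good to about 2 mm. A picture is of the moment at which its call begins: read the wrist's pose just before it. calibration takes no time and is no camera call; for the wrist camera it gives the pose at the moment of the call.
- robot.close_job(): hands the job in; it is judged then, once.
Trained networks look in the newest picture that a camera, given by its name, has taken for a name from the list of things; names that differ only in an ending like _2 or _b are one class to them, and where a whole thing is asked for, a point or a joint stands for the part that bears it (a point fixed in the world has none). Each returns a list of dicts, best first, with "p" (0 to 1); they miss things now and then, are a little off and sometimes report something else, mostly with a low value. They report only what shows in the picture. A call takes as long as a camera call. They do not tell look-alikes from the thing itself.
- optics.find_in(target, camera): "xyz" ([x, y, z] in m, in world coordinates, good to about 4 mm: the middle of the surface that is visible of it).
- optics.outline_of(target, camera): "pixels" (400x640 bool, what is visible of it).
The state is a dict: "time_s": time; "joints": joint angles; "qd": joint speeds; "joint_efforts": joint torques, N m; "position": TCP position; "ee_rot": TCP orientation; "ft_force": force on the tool from outside, world axes, zero at the start; "moment": the same for the moment, N m; "finger_gap": finger opening in m; "grip_force": force on a finger pad.
Only numpy, scipy, OpenCV 4.12 (cv2) and the standard library are available. Lean on these libraries where they do the work, as an engineer would, in place of code of your own. Each camera call takes 0.05 s, during which the arm holds its last target. There are 200 camera calls.

## Working session

There is one attempt and no reset: what is moved stays moved. The work goes in short steps, Python scripts to look and compute and a tool call to move; the robot and the scene stay as the last step left them, time stands still between calls to the robot, and variables do not carry over. Pictures are saved under pics/ and viewed, at most 10 in all, crops included, and the job is handed in when it is done.

Besides the shell and the picture viewer there is one more tool, called after ">>>" by a JSON object that holds its "method" and its "body". servo_tool: Moves the arm, as the interface text tells. Its arguments: {"type":"object","properties":{"deltas":{"type":"array","items":{"type":"array"}},"grip_force":{"type":"number"}},"required":["deltas"]}

```bash
mkdir -p pics
cat > h.py <<'E'
import numpy as np, cv2
from station import robot, optics
def pts(cam,depth,mask):
    c=optics.calibration(cam);K=np.array(c["camera_matrix"]);d=np.array(c["dist"])
    v,u=np.nonzero(mask&(depth>0))
    n=cv2.undistortPoints(np.c_[u,v].astype(float)[:,None],K,d)[:,0]
    z=depth[v,u]
    return (np.c_[n*z[:,None],z])@np.array(c["rotation"]).T+np.array(c["origin"]),np.c_[u,v]
def pix(cam,P):
    c=optics.calibration(cam);R=np.array(c["rotation"])
    p=(np.atleast_2d(P)-np.array(c["origin"]))@R
    return cv2.projectPoints(p,np.zeros(3),np.zeros(3),np.array(c["camera_matrix"]),np.array(c["dist"]))[0][:,0]
E
python3 - <<'E'
from h import *
s=robot.get_state();print(s["time_s"],s["position"],s["ee_rot"])
ims=[]
for cam in ["scene","top"]:
    im,d=optics.camera(cam);cv2.imwrite(f"pics/{cam}0.png",im);np.save(f"pics/{cam}0.npy",d)
    for t in ["tray","comb_center","comb_tab","keeper","keeper_grip","filter_case_center","eyepiece_spare_center","obj_can_10_center","bed_mid"]:
        r=optics.find_in(t,cam);print(cam,t,[(np.round(x["xyz"],3).tolist(),round(x["p"],2)) for x in r])
print(robot.get_state()["time_s"])
E
```

```text
0.0 [ 0.16973272 -0.54911208  0.24164763] [[ 9.55409456e-01  2.95284135e-01 -2.26960496e-04]
 [ 2.95284178e-01 -9.55408608e-01  1.28314740e-03]
 [ 1.62053059e-04 -1.29294900e-03 -9.99999151e-01]]
scene tray []
scene comb_center [([0.517, -0.242, 0.035], 0.81), ([0.693, -0.409, 0.046], 0.81), ([0.395, -0.208, 0.025], 0.75)]
scene comb_tab [([0.699, -0.408, 0.043], 0.8), ([0.395, -0.209, 0.024], 0.72), ([0.515, -0.24, 0.034], 0.6)]
scene keeper [([0.498, 0.192, 0.064], 0.42)]
scene keeper_grip [([0.517, -0.24, 0.034], 0.64), ([0.503, 0.191, 0.059], 0.5)]
scene filter_case_center [([0.694, -0.197, 0.018], 0.83)]
scene eyepiece_spare_center [([0.684, -0.037, 0.042], 0.72)]
scene obj_can_10_center [([0.771, -0.122, 0.042], 0.78)]
scene bed_mid []
top tray [([0.497, 0.109, 0.006], 0.56)]
top comb_center [([0.699, -0.397, 0.048], 0.91), ([0.526, -0.214, 0.036], 0.88), ([0.403, -0.208, 0.023], 0.44)]
top comb_tab [([0.524, -0.215, 0.032], 0.86), ([0.702, -0.397, 0.046], 0.73), ([0.398, -0.204, 0.025], 0.7), ([0.498, 0.108, 0.001], 0.7)]
top keeper [([0.504, 0.203, 0.059], 0.68)]
top keeper_grip []
top filter_case_center [([0.71, -0.187, 0.015], 0.67)]
top eyepiece_spare_center [([0.692, -0.027, 0.052], 0.7)]
top obj_can_10_center [([0.77, -0.112, 0.068], 0.67)]
top bed_mid [([0.499, 0.107, 0.002], 0.89)]
1.0
```

View pics/scene0.png

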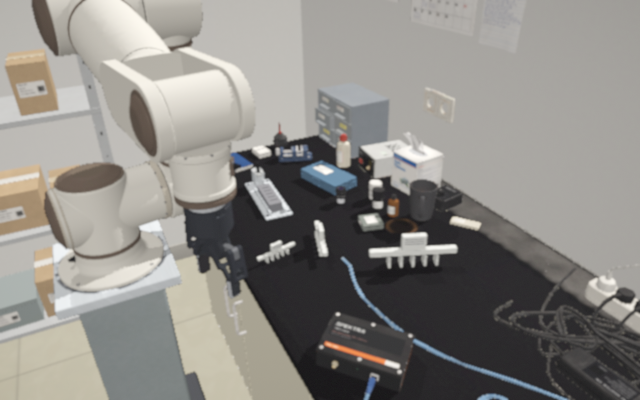

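View pics/top0.png

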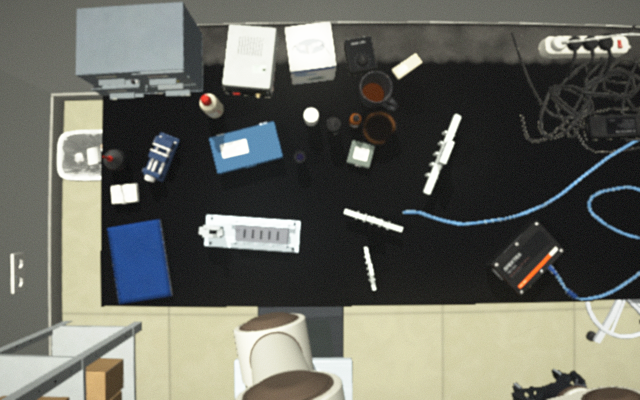

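The scene view shows three white combs: small (277,250), middle (320,238), large (412,250). The tray is at (268,195). In the top view the middle one is at (373,220), with the tray at (250,233), five slots around (265,233) and the keeper at (212,232).

Run:
```python
from h import *
im=cv2.imread("pics/top0.png");d=np.load("pics/top0.npy")
P,uv=pts("top",d,np.ones(d.shape,bool))
def rect(m,n):
    q=P[m];(c,s,a)=cv2.minAreaRect((q[:,:2]*1000).astype(np.float32));print(n,len(q),np.round(c,1),np.round(s,1),round(a,2),"z",np.round(np.percentile(q[:,2],[5,50,95]),4))
    x=q[:,:2]-q[:,:2].mean(0);v=np.linalg.svd(x,full_matrices=False)[2][0];print("   mean",q.mean(0).round(4),"axis deg",np.degrees(np.arctan2(v[1],v[0])))
def box(x0,x1,y0,y1,z0,z1): return (P[:,0]>x0)&(P[:,0]<x1)&(P[:,1]>y0)&(P[:,1]<y1)&(P[:,2]>z0)&(P[:,2]<z1)
for lo in (.012,.025,.04): rect(box(.45,.6,-.32,-.13,lo,.1),"comb>%g"%lo)
for a,b in ((.003,.015),(.025,.045),(.045,.12),(.065,.12)): rect(box(.42,.58,-.03,.28,a,b),"tray %g"%a)
for x in (.403,.699):
    y=-.208 if x<.5 else -.397
    rect(box(x-.09,x+.09,y-.12,y+.12,.012,.12)&(np.hypot(P[:,0]-x,P[:,1]-y)<.11),"other")
# bystander heights crude; slots: dark px on bed
cv2.imwrite("pics/topcrop.png",cv2.resize(im[200:265,190:420],None,fx=3.4,fy=3.4,interpolation=cv2.INTER_CUBIC))
```

```text
comb>0.012 326 [ 502.  -229.2] [179.1 102.8] 88.67 z [0.0217 0.0352 0.0663]
   mean [ 0.5263 -0.2175  0.0403] axis deg -104.41826132483142
comb>0.025 286 [ 528.3 -217.3] [120.7 113.5] 30.05 z [0.0296 0.0359 0.0664]
   mean [ 0.5267 -0.2162  0.0431] axis deg -107.30236876021341
comb>0.04 90 [ 527.6 -221.4] [91.5 11.9] 71.61 z [0.0497 0.064  0.0685]
   mean [ 0.5292 -0.2166  0.0627] axis deg 73.32975749311855
tray 0.003 2003 [500.  124.5] [307.3 159.5] 89.91 z [0.0033 0.0061 0.0112]
   mean [0.4981 0.1162 0.0065] axis deg -92.53354153728571
tray 0.025 783 [499.1 103.1] [188.3  48.3] 85.69 z [0.0298 0.0347 0.0389]
   mean [0.4945 0.0818 0.0346] axis deg 84.95975578437081
tray 0.045 248 [504.  207.8] [60.7 31. ] 84.75 z [0.0527 0.0581 0.0914]
   mean [0.504  0.2056 0.061 ] axis deg -93.61574108738876
tray 0.065 29 [504.9 200.4] [28.3 18.4] 0.17 z [0.066  0.0908 0.0959]
   mean [0.5032 0.1981 0.0867] axis deg -106.8154074990139
other 175 [ 401.4 -208.1] [114.8  14. ] 11.75 z [0.019  0.0258 0.0488]
   mean [ 0.4018 -0.2075  0.0302] axis deg -168.8963925271317
other 669 [ 701.  -400.3] [ 28.4 200.1] 66.13 z [0.0305 0.0498 0.0926]
   mean [ 0.6999 -0.3978  0.0585] axis deg 156.64303822939354
```

View pics/topcrop.png

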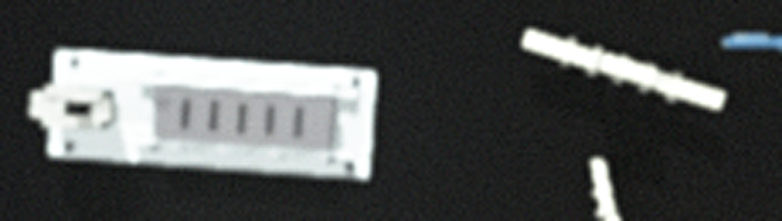

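The middle comb, with a roughly 160 mm spine, runs upper-left to lower-right. The tray bed has five dark slots at about (185..300,118) in the crop, with the keeper on the left. Next I move above the comb.

>>> {"method": "servo_tool", "body": {"deltas": [[[5.5,-2.6,0],-7,8.5],[[11,-5.3,0],-14,8.5],[[16.5,-7.9,0],-21,8.5],[[22,-10.5,0],-28,8.5],[[27.5,-13.2,0],-35,8.5],[[33,-15.8,0],-42,8.5],[[38.5,-18.5,0],-49,8.5],[[44,-21.1,0],-56,8.5],[[44,-21.1,0],-56,8.5],[[44,-21.1,0],-56,8.5]]}}

```text
time_s: 2.25
position: [0.5277, -0.2178, 0.2421]
ee_rot: [[0.29, 0.957, -0.0], [0.957, -0.29, 0.0], [-0.0, -0.0, -1.0]]
ft_force: [-1.0, -0.2, -0.1]
finger_gap: 0.0851
grip_force: 0.0
```

```bash
cat > wl.py <<'E'
from h import *
import sys
s=robot.get_state();R=np.array(s["ee_rot"]);p=np.array(s["position"])
print(s["time_s"],p.round(4),"yang",np.degrees(np.arctan2(R[1,1],R[0,1])),"j",np.round(s["joints"],1),"F",np.round(s["ft_force"],2),s["finger_gap"],s["grip_force"])
c=optics.calibration("wrist");im,d=optics.camera("wrist")
print("cam in tool",(R.T@(np.array(c["origin"])-p)).round(4),(R.T@np.array(c["rotation"])).round(2).tolist(),np.array(c["camera_matrix"])[0,0])
cv2.imwrite(f"pics/{sys.argv[1]}.png",im);np.save(f"pics/{sys.argv[1]}.npy",d)
P,uv=pts("wrist",d,np.ones(d.shape,bool))
np.savez(f"pics/{sys.argv[1]}.npz",P=P,uv=uv,R=R,p=p)
E
python3 wl.py w1
python3 - <<'E'
from h import *
z=np.load("pics/w1.npz");P=z["P"]
near=np.hypot(P[:,0]-.528,P[:,1]+.217)<.1
for a,b in ((.025,.045),(.055,.075),(.045,.075)):
    q=P[near&(P[:,2]>a)&(P[:,2]<b)]
    if len(q)>20:
        c,s,an=cv2.minAreaRect((q[:,:2]*1000).astype(np.float32));x=q[:,:2]-q[:,:2].mean(0);v=np.linalg.svd(x,full_matrices=False)[2][0]
        print(a,len(q),q.mean(0).round(4),np.round(c,1),np.round(s,1),np.degrees(np.arctan2(v[1],v[0])),np.percentile(q[:,2],[5,50,95]))
E
```

```text
2.25 [ 0.5277 -0.2178  0.2421] yang -16.828707490189046 j [-30.2   8.2  82.9  -0.   89.  -13.3] F [-0.99 -0.15 -0.1 ] 0.08514466736175344 0.0
cam in tool [ 0.0725 -0.001  -0.1315] [[0.0, -0.96, -0.29], [1.0, 0.0, -0.0], [0.0, -0.29, 0.96]] 290.85588927494416
0.025 929 [ 0.5257 -0.2087  0.0337] [ 517.9 -221.7] [136.6 117.6] -109.30872394208923 [0.032258   0.03385493 0.03519687]
0.055 447 [ 0.5259 -0.2163  0.0634] [ 525.5 -217.5] [44.3 12.5] -107.87810103929901 [0.06119751 0.06366788 0.06498908]
0.045 461 [ 0.5262 -0.2157  0.063 ] [ 525.5 -217.5] [44.3 12.5] -108.00381905456199 [0.05824034 0.06362077 0.06497995]
```

View pics/w1.png

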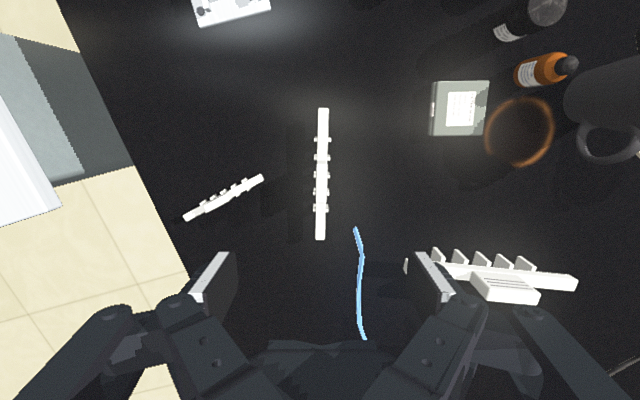

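The comb is centred at (321,172) in the wrist view. Its tab is at (0.5255,-0.2175), and the 44x12.5 mm size matches. Now I descend and grasp.

>>> {"method": "servo_tool", "body": {"deltas": [[[0,-0.22,5],1,5],[[0,-0.22,10],1,5],[[0,-0.22,14],1,5],[[0,-0.22,17.5],1,5],[[0,-0.22,19.8],1,5],[[0,-0.22,19.8],1,3],[[0,-0.22,19.8],1,0.6],[[0,-0.22,19.8],1,0.6],[[0,-0.22,19.8],1,0.6],[[0,-0.22,19.8],1,0.6]], "grip_force": 25}}

```text
time_s: 3.55
position: [0.5261, -0.2177, 0.0456]
ee_rot: [[0.306, 0.952, 0.001], [0.952, -0.306, -0.001], [-0.001, 0.002, -1.0]]
ft_force: [-2.4, -2.3, 7.7]
finger_gap: 0.0114
grip_force: 32.2
```

>>> {"method": "servo_tool", "body": {"deltas": [[[0,0,-3],0,0.6],[[0,0,-8],0,0.6],[[0,0,-13],0,0.6],[[3,-0.8,-15.5],-3,0.6],[[8,-2,-15.5],-6,0.6],[[13,-3.1,-15.5],-9,0.6],[[18.5,-4.5,-15.5],-13,0.6],[[24.2,-5.8,-15.5],-13,0.6],[[24.2,-5.8,-15.5],-13,0.6],[[24.2,-5.8,-15.5],-13,0.6]]}}

```text
time_s: 4.8
position: [0.5446, 0.0309, 0.1996]
ee_rot: [[0.083, 0.997, 0.0], [0.997, -0.083, -0.0], [-0.0, 0.0, -1.0]]
ft_force: [0.3, -0.1, -1.4]
finger_gap: 0.0117
grip_force: 30.9
```

```bash
python3 wl.py w2
```

```text
4.8 [0.5446 0.0309 0.1996] yang -4.778032175223054 j [-4.8  6.1 90.1 -0.  83.7 -0.1] F [ 0.33 -0.11 -1.36] 0.011738486824543842 30.873472094535828
cam in tool [ 0.0728 -0.0012 -0.1315] [[0.0, -0.96, -0.29], [1.0, 0.0, -0.0], [0.0, -0.29, 0.96]] 290.85588927494416
```

View pics/w2.png

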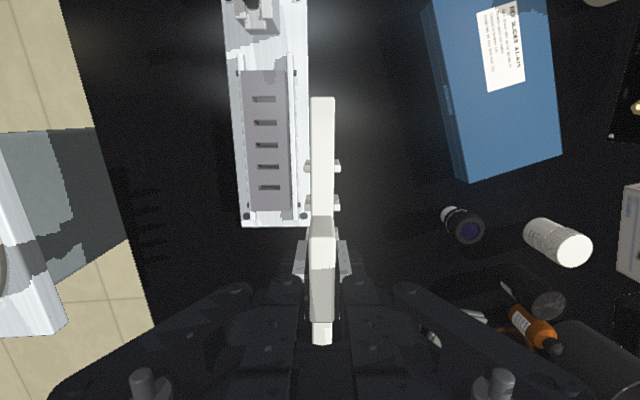

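The tray bed shows in the wrist view with slots near (264,99), (265,122), (266,145), (267,167) and (268,187). The comb is held at (322,210).

```bash
cat > an.py <<'E'
from h import *
def rays(cam,uv,z0):
    c=optics.calibration(cam);n=cv2.undistortPoints(np.array(uv,float)[:,None],np.array(c["camera_matrix"]),np.array(c["dist"]))[:,0]
    r=np.c_[n,np.ones(len(n))]@np.array(c["rotation"]).T;o=np.array(c["origin"])
    return o+r*((z0-o[2])/r[:,2])[:,None]
E
python3 - <<'E'
from an import *
im=cv2.imread("pics/w2.png");g=cv2.cvtColor(im,cv2.COLOR_BGR2GRAY)
z=np.load("pics/w2.npz");P,R,p=z["P"],z["R"],z["p"]
roi=g[85:200,246:288];med=np.median(roi)
n,l,st,c=cv2.connectedComponentsWithStats((roi<med*.72).astype(np.uint8))
S=[]
for i in range(1,n):
    if st[i,4]>40: S.append(c[i]+[246,85]);print(st[i],S[-1])
X=rays("wrist",S,.034);print(med);print(X.round(4));print(np.linalg.norm(np.diff(X,axis=0),axis=1))
d=X[0]-X[-1];print("axis",np.degrees(np.arctan2(d[1],d[0])),"mean",X.mean(0))
q=P[(P[:,2]>.028)&(P[:,2]<.04)&(P[:,0]>.44)&(P[:,0]<.53)&(P[:,1]>-.05)&(P[:,1]<.2)];b=cv2.minAreaRect((q[:,:2]*1000).astype(np.float32));print("bed+rails",len(q),b,np.median(q[:,2]))
q=P[(P[:,2]>.002)&(P[:,2]<.012)&(P[:,0]>.42)&(P[:,0]<.56)&(P[:,1]>-.05)&(P[:,1]<.28)]
q2=P[(P[:,2]>.003)&(P[:,0]>.42)&(P[:,0]<.56)&(P[:,1]>-.06)&(P[:,1]<.28)&(P[:,2]<.12)];print("tray",cv2.minAreaRect((q2[:,:2]*1000).astype(np.float32)))
# comb in tool frame
T=(P-p)@R
m=(abs(T[:,1])<.015)&(T[:,2]>-.03)&(T[:,2]<.06)
for a,b in ((-.03,-.012),(.0,.02)):
    q=T[m&(T[:,2]>a)&(T[:,2]<b)]
    if len(q): print("comb",a,len(q),np.percentile(q,[1,50,99],axis=0).round(4).tolist())
E
```

```text
[ 8 35 23  5 91] [264.51648352 122.36263736]
[ 10  58  22   5 108] [266.69444444 144.97222222]
[12 80 21  4 83] [268.12048193 166.4939759 ]
[ 13 100  21   5  99] [269.56565657 187.08080808]
145.0
[[0.4924 0.1001 0.034 ]
 [0.4916 0.0781 0.034 ]
 [0.4901 0.0563 0.034 ]
 [0.4886 0.0345 0.034 ]]
[0.02206489 0.021881   0.021814  ]
axis 86.67197815602195 mean [0.4906797  0.06723636 0.034     ]
bed+rails 5552 ((492.94488525390625, 104.91838073730469), (192.8904571533203, 42.574066162109375), 85.73420715332031) 0.033857027564752645
tray ((483.06219482421875, 97.65442657470703), (236.6224822998047, 102.99742889404297), 85.39224243164062)
comb -0.03 3549 [[-0.0197, -0.013, -0.0288], [0.0062, -0.001, -0.0182], [0.0226, 0.0132, -0.0125]]
comb 0.0 3613 [[-0.0595, -0.011, 0.0006], [0.0453, -0.001, 0.0118], [0.0795, 0.0105, 0.0136]]
```

Run:
```python
from an import *
im=cv2.imread("pics/w2.png");g=cv2.cvtColor(im,cv2.COLOR_BGR2GRAY).astype(float)
z=np.load("pics/w2.npz");R,p=z["R"],z["p"]
# spine end edge along columns 316..330
col=g[85:115,314:331].mean(1);print(np.round(col).astype(int).tolist(), "rows from 85")
row=g[120:150,295:350].mean(0);print(np.round(row).astype(int).tolist(),"cols from 295")
for u in (306,339): print(u,np.round(g[155:215,u-1:u+2].mean(1)).astype(int).tolist())
print("slot col", np.round(g[85:200,262:272].mean(1)).astype(int).tolist())
```

```text
[81, 83, 84, 85, 87, 89, 90, 91, 93, 93, 92, 134, 211, 239, 236, 234, 234, 234, 235, 234, 234, 234, 234, 234, 234, 235, 235, 235, 236, 235] rows from 85
[209, 219, 233, 240, 241, 242, 241, 239, 240, 240, 240, 239, 241, 253, 156, 152, 199, 235, 241, 240, 240, 240, 240, 240, 240, 240, 240, 240, 240, 240, 240, 240, 241, 240, 241, 240, 241, 246, 254, 171, 83, 73, 76, 76, 76, 76, 76, 74, 74, 74, 74, 72, 72, 72, 70] cols from 295
306 [240, 240, 241, 242, 224, 194, 181, 160, 148, 145, 181, 195, 190, 188, 186, 181, 164, 188, 234, 241, 239, 239, 239, 240, 240, 240, 239, 240, 239, 240, 241, 240, 240, 240, 239, 239, 241, 241, 241, 227, 201, 196, 190, 189, 172, 158, 158, 150, 147, 171, 187, 187, 183, 182, 181, 180, 230, 224, 171, 135]
339 [67, 67, 68, 67, 86, 102, 110, 124, 148, 156, 212, 240, 243, 242, 241, 241, 216, 131, 66, 60, 66, 66, 66, 65, 66, 66, 68, 66, 66, 68, 67, 67, 65, 63, 66, 68, 64, 64, 61, 66, 67, 82, 90, 89, 114, 122, 120, 125, 131, 182, 209, 213, 210, 212, 213, 178, 92, 61, 60, 62]
slot col [155, 155, 154, 155, 155, 156, 155, 155, 155, 156, 146, 118, 110, 120, 120, 118, 120, 137, 154, 152, 152, 151, 152, 151, 151, 150, 149, 150, 150, 149, 148, 149, 148, 149, 137, 113, 97, 97, 96, 92, 114, 142, 147, 146, 145, 146, 145, 146, 145, 144, 145, 146, 145, 145, 145, 146, 146, 125, 96, 90, 82, 72, 97, 134, 145, 145, 144, 143, 144, 144, 143, 144, 143, 144, 143, 143, 144, 146, 146, 117, 83, 70, 72, 90, 121, 141, 145, 144, 143, 143, 143, 144, 144, 144, 143, 143, 143, 144, 146, 135, 95, 66, 74, 84, 94, 130, 145, 142, 143, 142, 142, 142, 142, 141, 142]
```

Run:
```python
from an import *
z=np.load("pics/w2.npz");R,p=z["R"],z["p"]
# projected row of known comb features if comb centred at tool (0,-.001)
for n,x,y,zt in (("spine end top",.08,-.001,.0118),("spine end bottom",.08,-.001,.0228),("spine L",.06,-.007,.0118),("spine R",.06,.005,.0118),
  ("b1 near-edge L top",.042,-.0095,.0228),("b1 far L",.046,-.0095,.0228),("b0 near",.020,-.0095,.0228),("b0 far",.024,-.0095,.0228),("tab end top",.022,-.001,-.0182),("tab back top",-.022,-.001,-.0182)):
    print(n,pix("wrist",p+R@np.array([x,y,zt])).round(1))
```

```text
spine end top [[322.   96.9]]
spine end bottom [[322.   98.1]]
spine L [[309.6 140.6]]
spine R [[334.4 140.6]]
b1 near-edge L top [[306.2 172.9]]
b1 far L [[306.1 165.5]]
b0 near [[306.8 211.7]]
b0 far [[306.7 204.8]]
tab end top [[321.9 238.3]]
tab back top [[321.9 324.9]]
```

>>> {"method": "servo_tool", "body": {"deltas": [[[2.2,-3,0],0,0.6],[[4.2,-5.6,0],-0.3,0.6],[[4.2,-5.6,3],-0.3,0.6],[[4.2,-5.6,6],-0.3,0.6],[[4.2,-5.6,9],-0.3,0.6],[[4.2,-5.6,10.5],-0.3,0.6],[[4.2,-5.6,10.9],-0.3,0.6],[[4.2,-5.6,10.9],-0.3,0.6],[[4.2,-5.6,10.9],-0.3,0.6],[[4.2,-5.6,10.9],-0.3,0.6]]}}

```text
time_s: 6.1
position: [0.4926, 0.0776, 0.0909]
ee_rot: [[0.079, 0.997, 0.001], [0.997, -0.079, 0.0], [0.0, 0.001, -1.0]]
ft_force: [1.2, -0.4, -2.2]
finger_gap: 0.0117
grip_force: 30.8
```

```bash
python3 wl.py w3
python3 - <<'E'
import cv2
a=cv2.imread("pics/w3.png");cv2.imwrite("pics/w3c.png",cv2.resize(a[:260,200:450],None,fx=2.3,fy=2.3))
E
```

```text
6.1 [0.4926 0.0776 0.0909] yang -4.51729304231921 j [1.000e-01 5.500e+00 1.041e+02 0.000e+00 7.040e+01 4.600e+00] F [ 1.15 -0.38 -2.17] 0.011686500159098508 30.81205129623413
cam in tool [ 0.0728 -0.0012 -0.1315] [[0.0, -0.96, -0.29], [1.0, 0.0, -0.0], [0.0, -0.29, 0.96]] 290.85588927494416
```

View pics/w3c.png

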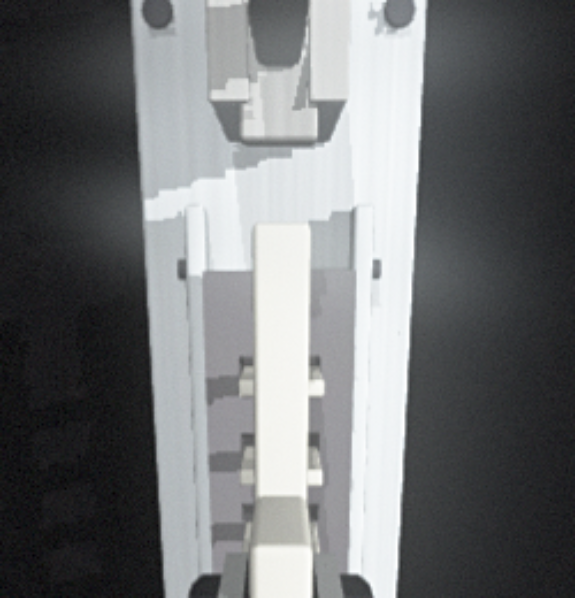

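The comb is centred in x over the bed. The far edges of the slots show just behind the blade shoulders, at crop rows 358, 435 and 507.

Run:
```python
from an import *
g=cv2.cvtColor(cv2.imread("pics/w3.png"),cv2.COLOR_BGR2GRAY).astype(float)
z=np.load("pics/w3.npz");R,p=z["R"],z["p"]
for u in (307,308,337,338): print(u,"rows150:",np.round(g[150:240,u]).astype(int).tolist())
tab={}
for name,off in (("far",2.75),("mid",0)):
  for k in (2,1,0):
    # slot far edges if comb-centre aligned (comb at tool .0005)
    P=p+R@np.array([.0005+.022*k+off/1000,.009,0]);P[2]=.034
    P2=p+R@np.array([.0005+.022*k-.002,.009,.0228]);P3=p+R@np.array([.0005+.022*k+.002,.009,.0228])
    Q=P.copy();Q[1]+=.001
    print(name,k,"slot",pix("wrist",P)[0].round(1),"px/mm",(pix("wrist",Q)-pix("wrist",P))[0,1].round(2),"blade near/far",pix("wrist",P2)[0].round(1),pix("wrist",P3)[0].round(1))
```

```text
307 rows150: [153, 157, 154, 153, 144, 122, 105, 105, 96, 153, 179, 180, 164, 155, 150, 186, 202, 197, 194, 190, 190, 169, 138, 138, 153, 151, 153, 150, 152, 154, 149, 153, 154, 150, 154, 152, 155, 152, 114, 84, 92, 96, 93, 103, 154, 177, 179, 180, 177, 166, 153, 150, 152, 150, 179, 197, 192, 188, 190, 192, 166, 149, 149, 149, 149, 150, 150, 150, 142, 109, 93, 89, 91, 104, 106, 104, 108, 145, 165, 169, 175, 175, 178, 178, 161, 153, 150, 150, 152, 150]
308 rows150: [154, 154, 154, 153, 148, 121, 104, 102, 96, 150, 182, 177, 163, 154, 152, 184, 203, 198, 196, 194, 191, 173, 137, 141, 154, 154, 153, 151, 152, 153, 152, 152, 151, 152, 149, 152, 150, 155, 117, 83, 92, 96, 93, 107, 158, 181, 179, 178, 177, 164, 148, 153, 150, 149, 180, 195, 194, 191, 191, 190, 163, 151, 148, 147, 151, 149, 149, 153, 139, 107, 89, 91, 95, 102, 107, 106, 122, 160, 177, 177, 174, 173, 171, 162, 155, 148, 132, 128, 127, 126]
337 rows150: [156, 160, 158, 159, 137, 106, 96, 96, 97, 134, 154, 178, 187, 183, 180, 236, 250, 247, 247, 246, 247, 235, 168, 132, 138, 140, 140, 142, 141, 142, 141, 143, 142, 139, 143, 14
[... 500 characters left out ...]
 156, 176, 180, 205, 210, 197, 188, 188, 231, 249, 250, 249, 248, 250, 226, 160, 133, 140, 137, 136, 143, 134, 132, 115, 108, 115, 121, 123, 120, 121, 132, 139, 141, 144, 143, 146, 148, 154, 170, 178, 180, 194, 213, 217]
far 2 slot [337.7 155.6] px/mm -1.55 blade near/far [341.  173.1] [341.1 165.7]
far 1 slot [337.2 188.7] px/mm -1.45 blade near/far [340.2 211.9] [340.3 205.1]
far 0 slot [336.6 219.7] px/mm -1.36 blade near/far [339.4 247.8] [339.5 241.4]
mid 2 slot [337.7 159.9] px/mm -1.54 blade near/far [341.  173.1] [341.1 165.7]
mid 1 slot [337.1 192.7] px/mm -1.44 blade near/far [340.2 211.9] [340.3 205.1]
mid 0 slot [336.6 223.4] px/mm -1.35 blade near/far [339.4 247.8] [339.5 241.4]
```

>>> {"method": "servo_tool", "body": {"deltas": [[[0,0,0.6],0,0.6],[[0,0,0.9],0,0.6],[[0,0,1.0],0,0.6],[[0,0,1.1],0,0.6],[[0,0,1.2],0,0.6],[[0,0,1.25],0,0.6],[[0,0,1.3],0,0.6],[[0,0,1.35],0,0.6],[[0,0,1.4],0,0.6],[[0,0,1.4],0,0.6]]}}

```text
time_s: 7.4
position: [0.4923, 0.0776, 0.0763]
ee_rot: [[0.079, 0.997, -0.0], [0.997, -0.079, 0.0], [0.0, -0.0, -1.0]]
ft_force: [-0.2, -0.4, -0.4]
finger_gap: 0.0115
grip_force: 30.8
```

>>> {"method": "servo_tool", "body": {"deltas": [[[0,0,0.2],0,0.6],[[0,0,0.4],0,0.6],[[0,0,0.6],0,0.6],[[0,0,0.8],0,0.6],[[0,0,1.0],0,0.6],[[0,0,1.2],0,0.6],[[0,0,1.4],0,0.6],[[0,0,1.5],0,0.6],[[0,0,1.6],0,0.6],[[0,0,1.6],0,0.6]]}}

```text
time_s: 8.65
position: [0.4923, 0.0775, 0.0603]
ee_rot: [[0.079, 0.997, -0.0], [0.997, -0.079, 0.0], [0.0, -0.0, -1.0]]
ft_force: [0.6, 0.5, -0.5]
finger_gap: 0.0115
grip_force: 30.8
```

>>> {"method": "servo_tool", "body": {"deltas": [[[0,0,0.1],0,0.6],[[0,0,0.2],0,0.6],[[0,0,0.25],0,0.6],[[0,0,0.3],0,0.6],[[0,0,0.33],0,0.6],[[0,0,0.36],0,0.6],[[0,0,0.38],0,0.6],[[0,0,0.4],0,0.6],[[0,0,0.42],0,0.6],[[0,0,0.42],0,0.6]]}}

```text
time_s: 9.9
position: [0.4924, 0.0776, 0.0565]
ee_rot: [[0.079, 0.997, 0.0], [0.997, -0.079, 0.0], [0.0, 0.0, -1.0]]
ft_force: [-4.0, 0.5, 8.0]
finger_gap: 0.0116
grip_force: 32.2
```

>>> {"method": "servo_tool", "body": {"deltas": [[[0,0,0],0,3],[[0,0,0],0,4],[[0,0,0],0,4],[[0,0,-1],0,4],[[0,0,-4],0,4],[[0,0,-8],0,4],[[0,0,-13],0,4],[[0,0,-16],0,4],[[0,0,-16],0,4],[[0,0,-16],0,4]]}}

```text
time_s: 11.15
position: [0.4921, 0.0775, 0.2158]
ee_rot: [[0.079, 0.997, -0.0], [0.997, -0.079, 0.0], [0.0, -0.0, -1.0]]
ft_force: [-0.4, -0.1, -0.1]
finger_gap: 0.0401
grip_force: 0.0
```

```bash
python3 wl.py w4
python3 - <<'E'
from an import *
z=np.load("pics/w4.npz");P,R,p=z["P"],z["R"],z["p"]
o=np.array([.4912,.0785]);a=np.radians(85.5);ey=np.array([np.cos(a),np.sin(a)]);ex=np.array([ey[1],-ey[0]])
T=np.c_[(P[:,:2]-o)@ex,(P[:,:2]-o)@ey,P[:,2]]
def r(n,m):
    q=T[m];print(n,len(q),np.percentile(q,[2,50,98],axis=0).round(4).tolist())
s=(abs(T[:,0])<.012)
r("tab",s&(abs(T[:,1])<.03)&(T[:,2]>.06)&(T[:,2]<.085))
r("spine",s&(T[:,1]>.03)&(T[:,1]<.085)&(T[:,2]>.038)&(T[:,2]<.06))
r("bed",(abs(T[:,0]-.015)<.004)&(T[:,1]>.03)&(T[:,1]<.06)&(T[:,2]>.02)&(T[:,2]<.045))
r("kgrip",(abs(T[:,0])<.02)&(T[:,1]>.09)&(T[:,1]<.18)&(T[:,2]>.075)&(T[:,2]<.11))
r("kgriptop",(abs(T[:,0])<.02)&(T[:,1]>.09)&(T[:,1]<.18)&(T[:,2]>.088)&(T[:,2]<.11))
r("kbar",(abs(T[:,0])<.02)&(T[:,1]>.09)&(T[:,1]<.18)&(T[:,2]>.05)&(T[:,2]<.07))
cv2.imwrite("pics/w4c.png",cv2.resize(cv2.imread("pics/w4.png")[:330,200:450],None,fx=1.8,fy=1.8))
E
```

```text
11.15 [0.4921 0.0775 0.2158] yang -4.525316622719637 j [ 0.1  0.  94.6  0.  85.4  4.6] F [-0.38 -0.07 -0.11] 0.04013171076900502 0.0
cam in tool [ 0.0728 -0.0012 -0.1315] [[0.0, -0.96, -0.29], [1.0, 0.0, -0.0], [0.0, -0.29, 0.96]] 290.85588927494416
tab 584 [[-0.0063, -0.0198, 0.0659], [-0.0004, 0.0027, 0.0741], [0.0055, 0.0223, 0.0757]]
spine 561 [[-0.0056, 0.0313, 0.0426], [-0.0005, 0.0557, 0.0443], [0.0047, 0.078, 0.0458]]
bed 225 [[0.0111, 0.0309, 0.032], [0.0145, 0.0449, 0.0334], [0.0187, 0.0592, 0.0346]]
kgrip 276 [[-0.0053, 0.1136, 0.0778], [-0.0005, 0.1195, 0.091], [0.0044, 0.1269, 0.0929]]
kgriptop 226 [[-0.0053, 0.114, 0.0894], [-0.0005, 0.1204, 0.0912], [0.0035, 0.1269, 0.0929]]
kbar 2006 [[-0.0158, 0.0999, 0.0539], [-0.0015, 0.1322, 0.0571], [0.0139, 0.1588, 0.0596]]
```

View pics/w4c.png

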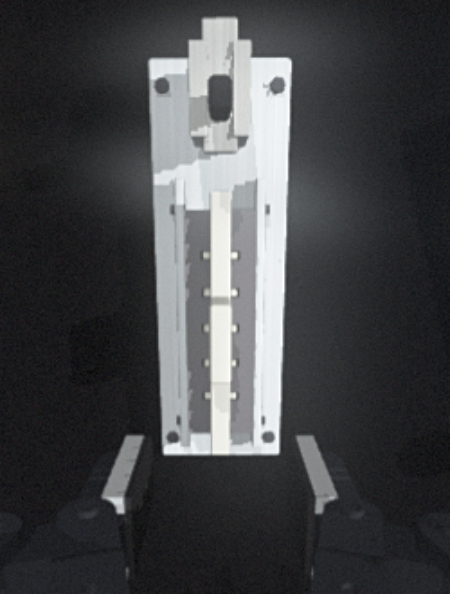

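The comb is home: its spine top is 11 mm above the bed and all five blade pairs sit in their slots. The keeper grip is at (220,97), directly in line, so I grasp it next.

>>> {"method": "servo_tool", "body": {"deltas": [[[5,0,0],0,4],[[10,0,0],0,4],[[12,0,3],0,4],[[12,0,8],0,4],[[12,0,12],0,4],[[12,0,14.2],0,4],[[12,0,14.2],0,4],[[12,0,14.2],0,0.4],[[12,0,14.2],0,0.4],[[12,0,14.2],0,0.4]], "grip_force": 30}}

```text
time_s: 12.45
position: [0.5018, 0.1973, 0.0753]
ee_rot: [[0.079, 0.997, 0.0], [0.997, -0.079, 0.0], [0.0, 0.0, -1.0]]
ft_force: [-5.8, 0.7, 4.9]
finger_gap: 0.0093
grip_force: 31.5
```

>>> {"method": "servo_tool", "body": {"deltas": [[[0,0,0],0,0.4],[[0,0,0],0,0.4],[[-0.3,0,0],0,0.4],[[-0.7,0,0],0,0.4],[[-1.1,0,0],0,0.4],[[-1.5,0,0],0,0.4],[[-1.5,0,0],0,0.4],[[-1.5,0,0],0,0.4],[[-1.5,0,0],0,0.4],[[-1.5,0,0],0,0.4]]}}

```text
time_s: 13.7
position: [0.5006, 0.1822, 0.0753]
ee_rot: [[0.079, 0.997, 0.001], [0.997, -0.079, 0.0], [0.0, 0.001, -1.0]]
ft_force: [-5.1, -0.8, 5.3]
finger_gap: 0.0094
grip_force: 31.5
```

>>> {"method": "servo_tool", "body": {"deltas": [[[-0.3,0,0],0,0.4],[[-0.7,0,0],0,0.4],[[-1.1,0,0],0,0.4],[[-1.5,0,0],0,0.4],[[-1.9,0,0],0,0.4],[[-2.2,0,0],0,0.4],[[-2.4,0,0],0,0.4],[[-2.5,0,0],0,0.4],[[-2.6,0,0],0,0.4],[[-2.6,0,0],0,0.4]]}}

```text
time_s: 14.95
position: [0.4988, 0.1587, 0.0754]
ee_rot: [[0.079, 0.997, 0.002], [0.997, -0.079, 0.005], [0.005, 0.001, -1.0]]
ft_force: [-2.6, 23.7, 1.8]
finger_gap: 0.0094
grip_force: 31.0
```

>>> {"method": "servo_tool", "body": {"deltas": [[[0.2,0,0],0,0.4],[[0.2,0,0],0,3],[[0.2,0,0],0,4],[[0.2,0,0],0,4],[[0.2,0,-1],0,4],[[0.2,0,-4],0,4],[[-3,0,-9],0,4],[[-8,0,-14],0,4],[[-8,0,-14],0,4],[[-8,0,-14],0,4]]}}

```text
time_s: 16.2
position: [0.4923, 0.0764, 0.2145]
ee_rot: [[0.08, 0.997, 0.001], [0.997, -0.08, 0.0], [0.0, 0.001, -1.0]]
ft_force: [-0.1, 0.4, -0.5]
finger_gap: 0.04
grip_force: 0.0
```

```bash
python3 wl.py w5
python3 - <<'E'
from an import *
z=np.load("pics/w5.npz");P=z["P"]
o=np.array([.4912,.0785]);a=np.radians(85.5);ey=np.array([np.cos(a),np.sin(a)]);ex=np.array([ey[1],-ey[0]])
T=np.c_[(P[:,:2]-o)@ex,(P[:,:2]-o)@ey,P[:,2]]
def r(n,m):
    q=T[m];print(n,len(q),np.percentile(q,[2,50,98],axis=0).round(4).tolist())
s=(abs(T[:,0])<.012)
r("tab",s&(abs(T[:,1])<.03)&(T[:,2]>.06)&(T[:,2]<.085))
r("spine",s&(T[:,1]>.03)&(T[:,1]<.055)&(T[:,2]>.038)&(T[:,2]<.06))
r("kgriptop",(abs(T[:,0])<.02)&(T[:,1]>.05)&(T[:,1]<.18)&(T[:,2]>.086)&(T[:,2]<.11))
r("kbar",(abs(T[:,0])<.008)&(T[:,1]>.04)&(T[:,1]<.18)&(T[:,2]>.0515)&(T[:,2]<.07))
cv2.imwrite("pics/w5c.png",cv2.resize(cv2.imread("pics/w5.png")[:330,200:450],None,fx=1.8,fy=1.8))
E
```

```text
16.2 [0.4923 0.0764 0.2145] yang -4.580572915732524 j [-0.1  0.  94.8  0.  85.1  4.5] F [-0.15  0.4  -0.48] 0.040034453299658615 0.0
cam in tool [ 0.0728 -0.0012 -0.1315] [[0.0, -0.96, -0.29], [1.0, 0.0, -0.0], [0.0, -0.29, 0.96]] 290.85588927494416
tab 570 [[-0.007, -0.0191, 0.0646], [-0.0012, 0.0035, 0.0737], [0.0047, 0.0228, 0.0752]]
spine 291 [[-0.0064, 0.0309, 0.0424], [-0.0013, 0.0423, 0.0438], [0.0049, 0.0542, 0.0453]]
kgriptop 214 [[-0.0062, 0.0756, 0.0863], [-0.0011, 0.0826, 0.0908], [0.0039, 0.0889, 0.0921]]
kbar 1067 [[-0.0079, 0.0633, 0.0534], [0.0015, 0.1025, 0.0551], [0.0077, 0.1451, 0.0584]]
```

View pics/w5c.png

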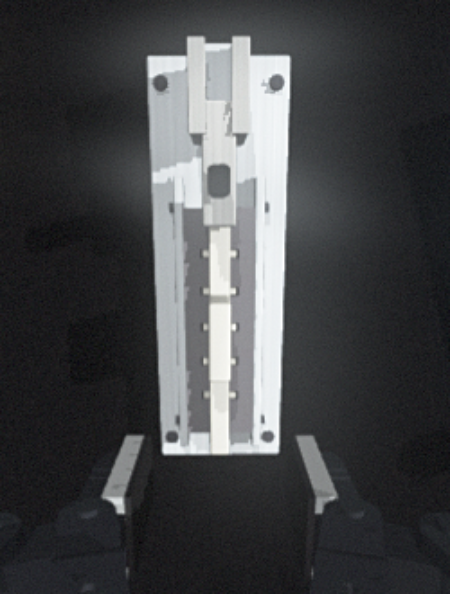

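The keeper bar now covers the spine's end at about (220,215), having travelled about 39 mm. The comb is still home and the gripper is clear.

```bash
python3 -c "
from station import robot;print(robot.close_job())"
```

```text
the job is handed in; nothing more can be done
None
```

The comb is fully home in the bed, the keeper is slid about 39 of its 40 mm over the end of the spine, and the gripper is clear. The job is handed in at about 16 s; no verdict came back.

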